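# Clear the clamp board's groove and hold its spring jaw open at the marker

### The job

Get the one-hand clamp board ready for the loaf: take the scraper from its wooden stand and draw its tip slowly (about 3 cm a second), right down in the groove, from close in front of the jaw (within 3 cm) all the way to where the groove runs out at the open end of the board, then put the scraper back upright in its stand and let it go. Only then take the jaw's grip, pull the jaw back against its spring until its pointer lines up with the steel marker on the board's edge, and finish while still holding it there; leave the tins and the spice jar where they are.

Things in the scene. Friction and masses are not known exactly. Their poses are not given: they have to be found in the camera images.
- board: Wooden clamp board, fixed, 140 mm wide (y +-70), from x = -110 (open end) to +130 mm (end with a fixed 60 mm high backstop); top face 24 mm above the worktop, origin on the worktop. A groove 14 mm wide, 10 mm deep (floor at z = 14) runs along y = 0 in the top face from under the jaw to x = -110 mm, where it runs out of the end face. Position and yaw vary.
- jaw (a joint): Sliding jaw, m: 0 = closed (its start), grows as it is pulled along the board's -x; stop at 0.085. A spring pulls it shut: 6 N at 0, plus 1.2 N per cm (10 to 15 N at the marker). Wooden block 30 mm (board x) by 110 mm (y), top 55 mm above the worktop; closed, its centre (grip and pointer too) is at board x = +60 mm, its front face at +45 mm.
- jaw_grip (a point): Centre of the upright wooden grip on top of the jaw, 10 mm below the grip's top: the grip is 22 mm (board x) by 36 mm (board y), and stands from 55 to 97 mm above the worktop; this point is 85 mm above it. Axes parallel to the board's; moves with the jaw.
- jaw_pointer (a point): The jaw's pointer: small upright steel fin 2.8 mm thick on the jaw's +y end, in line with the middle of the grip. Axes parallel to the board's.
- marker_line (a point): The marker: upright steel fin, 3 mm thick, 18 mm tall, on a steel saddle clip that is fast on the board's +y edge; it tells how far the jaw is to be pulled (35 to 70 mm, varies). Axes parallel to the board's. The jaw is at the mark when pointer and marker have the same board x.
- scraper: Loose groove scraper, 140 mm long, about 50 g, upright in the stand: origin at the tip (lower end), z up along it. Round steel stem 8 mm thick from 0 to 48 mm, then a square wooden handle 18 x 18 mm up to 140 mm (x and y axes square to its faces). In the stand the handle's shoulder rests on the stand's top, the tip 7 mm above the worktop.
- stand: Fixed wooden block 70 x 70 mm, 55 mm high, origin at the centre of its underside, with an upright hole in its middle.
- stand_hole0 (a point): Centre of the hole's mouth in the top of the stand, 55 mm above the worktop; hole 16 mm across, 52 mm deep.
- spice_jar_1: Glass spice jar with a green lid, 46 mm wide, 106 mm tall, origin at its foot; bystander, leave alone.
- tin_2: Flat oblong fish tin 63 x 105 x 25 mm, origin at its underside; bystander, leave alone.
- tin_1: Round food tin 57 mm wide, 72 mm tall, origin at its foot; bystander, leave alone.
Mind the look-alikes: they are no part of the job. What is meant by the scraper is not blue or pink, and is the smaller of those in its own colour.

How it is judged:
By the outcome, as a careful person would: the job done as asked, in the order asked, and still so for the second after the job is handed in, while the arm keeps its last pose, push and grip.
It also fails if it takes over 67 s, if anything falls off the work surface, if the arm or the gripper's body presses on something with over 40 N, if the wrist force passes 120 N, or if a joint passes its speed limit or range.

### The arm

A 6-joint arm with a two-finger parallel gripper is mounted at the origin on a cart in front of the work surface, level with it; the furniture and walls round the work are solid. World frame = base frame: x ahead of the robot, y to its left, z up, the work surface at z = 0. Lengths are in mm, angles in degrees, forces in N, time in s.
With the tool pointing down it reaches from about 400 to 825 mm from the base axis. Payload 7 kg.
Tool frame: the origin (TCP) lies where the fingers leave the gripper's body, on its centre line; the fingertips stand 66 mm ahead of it and the grasp point (between the pads) lies 47 mm ahead of it; z points along the fingers, y is the line along which they close (so a half turn about z gives the same grasp; the last joint's range is limited). The gripper opens to 88 mm and grips with 3 to 60 N. Pads are 19 mm wide; open, the fingers measure 130 mm over their backs; the gripper's body (78 mm by 193 mm) begins 47 mm behind the grasp point.
Start: joints at [-54.597, 20.546, 0.682, 0, -70.136, -16.507], TCP at [218.574, -638.608, 292.161] pointing down, gripper open.
Joint ranges: [-176.03, 176.03], [-82.01, 121.73], [-58.28, 71.71], [-173.87, 95.51], [-174.79, -0.11], [-173.66, 173.66]. Speed limits (degrees/s): [136.94, 136.94, 172.46, 180, 180, 180].

### API

Orientations are given as [roll, pitch, yaw] about the fixed x, y, z axes, in that order (R = Rz(yaw) Ry(pitch) Rx(roll)).
In Python, from bench import bot, capture, calibration, job gives the robot as it stands. The module is installed in compiled form; this text tells all that it offers.
- The arm moves only by the tool drive_tool, never from a script. Its argument "motion" is a list of rows, each a list of 4 numbers: the shift along the tool's x, y, z as a fraction of full scale, then the turn about the tool's z as a fraction of full scale. A call has 1 to 10 rows; each row shifts and turns the commanded pose from where the row before left it, along the tool's axes as they then stand; what a row does not reach is not made up. Full scale, the value 1, is 30 mm for a shift and 1.5 rad for a turn. A row lasts 1/10 s, in which the tool goes at most 50 mm and 8.59 degrees, less where a joint would pass 70% of its speed; a pose out of reach is approached as far as the arm can. A call with a number of a shift or a turn outside -1 to 1 is refused whole. A call with a gripper value outside its range is refused whole. "hand" is the opening, from 0 (shut) to 1 (fully open), set as the call begins (left out, the last holds). The fingers move at their own pace and stop on an object; "force" is the grip in N (left out, the last holds). Time passes only in rows, so rows that do not move let the fingers close. It gives the time, the measured TCP pose, the force, the opening and the grip force at its end, in the units of the state.
- bot.observe(): the state, without advancing time (a new reading comes with each control period).
- capture(name): name is "scene" or "top" or "wrist"; returns the picture (400x640x3 uint8, blue, green, red); there is no depth.
- calibration(name): a dict with "intrinsics" (3x3 intrinsics, pixels), "R" (3x3) and "t" (3): a world point X has camera coordinates R X + t. Camera axes: x right, y down, z forward; pixel columns grow to the right and rows downward; lengths in mm; the calibration is good to about 2 mm. A picture is of the moment at which its call begins: read the wrist's pose just before it. calibration takes no time and is no camera call; for the wrist camera it gives the pose at the moment of the call.
- job.finish_job(): hands the job in; it is judged then, once.
The state is a dict: "t": time; "joints": joint angles; "dq": joint speeds; "tau": joint torques, N m; "ee_pos": TCP position; "tcp_rot": TCP orientation; "wrist_force": force on the tool from outside, world axes, zero at the start; "wrist_torque": the same for the moment, N m; "grip_width": opening from 0.0 (shut) to 1.0 (fully open); "grip_force": force on a finger pad.
Only numpy, scipy, OpenCV 4.12 (cv2) and the standard library are available. Lean on these libraries where they do the work, as an engineer would, in place of code of your own. Each camera call takes 0.05 s, during which the arm holds its last target. There are 200 camera calls.

## Working session

There is one attempt and no reset: what is moved stays moved. The work goes in short steps, Python scripts to look and compute and a tool call to move; the robot and the scene stay as the last step left them, time stands still between calls to the robot, and variables do not carry over. Pictures are saved under pics/ and viewed, at most 10 in all, crops included, and the job is handed in when it is done.

Besides the shell and the picture viewer there is one more tool, called after "Call:" by a JSON object that holds its "name" and its "arguments", one argument or row to a line. drive_tool: Moves the arm, as the interface text tells. Its arguments: {"type":"object","properties":{"motion":{"type":"array"},"hand":{"type":"number"},"force":{"type":"number"}},"required":["motion"]}

```bash
mkdir -p pics
python3 - <<'E'
from bench import bot,capture,calibration
import cv2
for n in("scene","top"):
    cv2.imwrite(f"pics/{n}0.png",capture(n)); c=calibration(n); print(n,c)
s=bot.observe();print(s)
E
```

```text
scene {'intrinsics': array([[390.05613775,   0.        , 317.72284937],
       [  0.        , 390.05613775, 195.25333015],
       [  0.        ,   0.        ,   1.        ]]), 'R': array([[ 0.65624882, -0.75417865,  0.02349591],
       [-0.378607  , -0.35606103, -0.85432855],
       [ 0.65268233,  0.55175639, -0.51920195]]), 't': array([-327.17496436,  262.26247536,  901.23746205])}
top {'intrinsics': array([[441.41064126,   0.        , 320.37243255],
       [  0.        , 441.41064126, 196.1815364 ],
       [  0.        ,   0.        ,   1.        ]]), 'R': array([[ 0.00334919, -0.99599798,  0.08931293],
       [-0.98846831, -0.01681866, -0.15049094],
       [ 0.1513908 , -0.08777898, -0.98456878]]), 't': array([ -37.96930581,  476.15630498, 1413.54875273])}
{'t': 0.1, 'joints': array([-5.45972443e+01,  2.05857231e+01,  6.39736303e-01, -1.59275828e-02,
       -7.01366270e+01, -1.65079835e+01]), 'dq': array([ 0.03491214, -0.10427915,  0.14203875,  0.01200622,  0.01473159,
       -0.15163984]), 'tau': array([-1.39431158e-03, -5.84161341e+01,  2.93749559e+01,  7.01547727e+00,
        1.01702049e-02, -5.85125531e-05]), 'ee_pos': array([ 218.46363464, -638.31346978,  291.34557274]), 'tcp_rot': array([ 1.79916537e+02, -9.11980266e-03, -1.61110644e+02]), 'wrist_force': array([-0.28961381,  0.08437134,  0.87212983]), 'wrist_torque': array([0.01253681, 0.03940363, 0.00110856]), 'grip_force': 0.0, 'grip_width': 0.9953807477661495}
```

View pics/scene0.png

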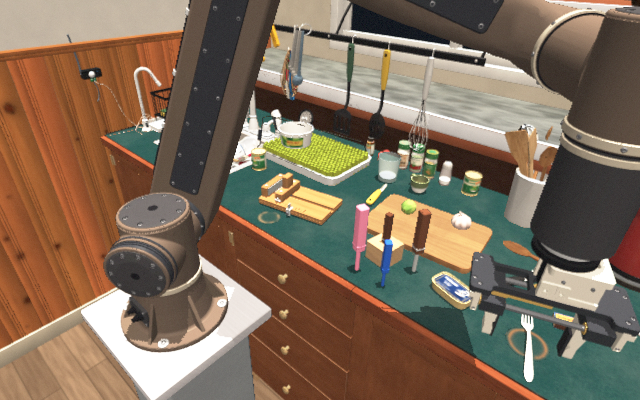

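View pics/top0.png

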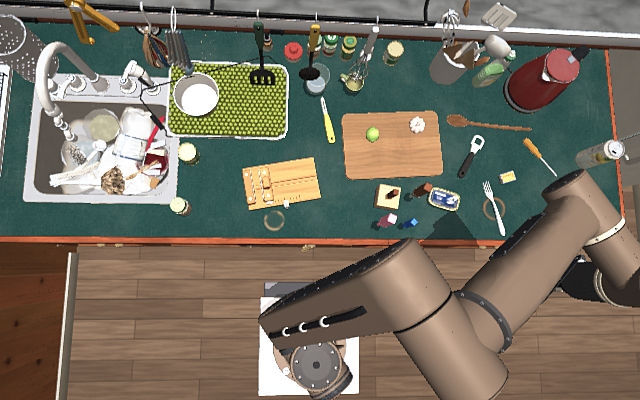

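Run:
```python
import cv2,numpy as np
s=cv2.imread("pics/scene0.png");t=cv2.imread("pics/top0.png")
f=lambda im,x,y,w,h,k:cv2.resize(im[y:y+h,x:x+w],None,fx=k,fy=k,interpolation=cv2.INTER_CUBIC)
a=np.hstack([f(s,340,195,100,100,3),f(s,250,165,100,60,5)[:300,:500]])
b=np.hstack([f(t,235,150,100,75,4),f(t,365,170,100,75,4)])
cv2.imwrite("pics/crop1.png",np.vstack([a,b]))
```

```text
(no output)
```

View pics/crop1.png

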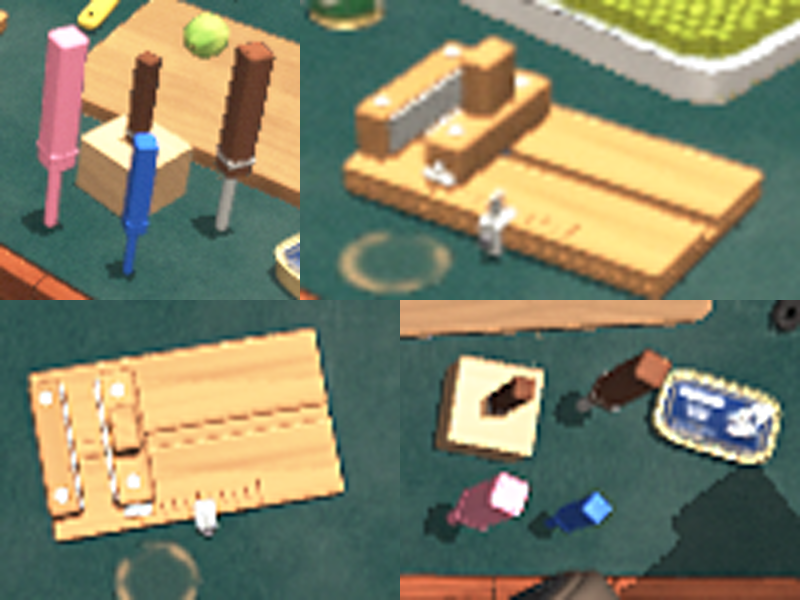

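```bash
cat > h.py <<'E'
import numpy as np
from bench import bot,capture,calibration
def ray(c,px,z):
    K,R,t=c["intrinsics"],c["R"],c["t"]
    d=R.T@np.linalg.solve(K,[px[0],px[1],1]);o=-R.T@t
    return o+d*(z-o[2])/d[2]
def proj(c,X):
    v=c["intrinsics"]@(c["R"]@np.asarray(X,float)+c["t"]);return v[:2]/v[2]
E
python3 - <<'E'
from h import *
c=calibration("top")
for n,p,z in [("bA",(242.5,168.75),24),("bB",(313.75,157.5),24),("bC",(320.75,197.5),24),("s1",(379.5,183.25),55),("s2",(401.25,187),55),("s3",(398,209.25),55),("s4",(376.75,206),55),("scrtop",(393.75,191.25),147),("pinkfoot",(378.75,224.5),0),("bluefoot",(400,226),0),("bigfoot",(410.75,195.75),0),("tin",(444.5,199),25),("mark",(286.5,203),35),("jawgrip",(265.5,177),97)]:
    print(n,ray(c,p,z).round())
E
```

```text
bA [566. 224.  24.]
bB [610. -12.  24.]
bC [474. -36.  24.]
s1 [ 520. -228.   55.]
s2 [ 509. -301.   55.]
s3 [ 435. -288.   55.]
s4 [ 444. -217.   55.]
scrtop [ 479. -251.  147.]
pinkfoot [ 389. -235.    0.]
bluefoot [ 385. -308.    0.]
bigfoot [ 489. -349.    0.]
tin [ 476. -458.   25.]
mark [453.  78.  35.]
jawgrip [525. 145.  97.]
```

Run:
```python
from h import *
from scipy.spatial.transform import Rotation as Ro
c=calibration("top")
# heights from foot -> top pixel
for n,f,p in [("pink",(378.75,224.5),(392.5,218)),("blue",(400,226),(414,222)),("big",(410.75,195.75),(428,187.5))]:
    g=ray(c,f,0);print(n,[ (z,(ray(c,p,z)-g)[:2].round()) for z in range(120,240,20)])
w=calibration("wrist");s=bot.observe()
T=Ro.from_euler("xyz",s["tcp_rot"],degrees=True).as_matrix()
cam=-w["R"].T@w["t"];print(T.T@(cam-s["ee_pos"]),(w["R"]@T).round(3),w["intrinsics"],cam)
```

```text
pink [(120, array([ 10., -17.])), (140, array([  8., -12.])), (160, array([ 6., -7.])), (180, array([ 4., -2.])), (200, array([2., 4.])), (220, array([-1.,  9.]))]
blue [(120, array([  3., -12.])), (140, array([ 1., -6.])), (160, array([-1.,  0.])), (180, array([-3.,  6.])), (200, array([-5., 13.])), (220, array([-7., 19.]))]
big [(120, array([  8., -21.])), (140, array([  5., -14.])), (160, array([ 1., -7.])), (180, array([-2.,  0.])), (200, array([-6.,  7.])), (220, array([-9., 14.]))]
[ 68.89441372  -0.25179577 -92.15657633] [[ 0.     1.    -0.   ]
 [-0.967  0.    -0.254]
 [-0.254  0.     0.967]] [[327.01359186   0.         318.89419609]
 [  0.         327.01359186 194.46158569]
 [  0.           0.           1.        ]] [ 153.41835096 -660.97796345  383.5126493 ]
```

Call:
{"name": "drive_tool", "arguments": {
  "motion": [
    [-0.95,0.715,0,0],
    [-0.95,0.715,0,0],
    [-0.95,0.715,0,0],
    [-0.95,0.715,0,0],
    [-0.95,0.715,0,0],
    [-0.95,0.715,0,0],
    [-0.95,0.715,0,0],
    [-0.95,0.715,0,0],
    [-0.95,0.715,0,0],
    [-0.95,0.715,0,0]
  ],
  "hand": 0.6
}}

```text
t: 1.1
ee_pos: [419.2, -342.0, 292.0]
tcp_rot: [180.0, -0.0, -161.1]
wrist_force: [1.2, -0.2, -0.2]
grip_width: 0.602
grip_force: 0.0
```

Call:
{"name": "drive_tool", "arguments": {
  "motion": [
    [-0.95,0.715,0,0],
    [-0.95,0.715,0,0],
    [-0.5,0.4,0,0],
    [0,0,0,0.1],
    [0,0,0,0.1],
    [0,0,0,0.1],
    [0,0,0,0.02],
    [0,0,0,0],
    [0,0,0,0]
  ]
}}

```text
t: 2.0
ee_pos: [469.0, -268.2, 292.1]
tcp_rot: [180.0, -0.0, 171.6]
wrist_force: [-0.4, 0.7, -0.7]
grip_width: 0.6
grip_force: 0.0
```

Run:
```python
from h import *
import cv2
c=calibration("wrist");im=capture("wrist");np.save("w1.npy",c,allow_pickle=True)
s=bot.observe();print(s["t"],s["ee_pos"],s["tcp_rot"])
cv2.imwrite("pics/w1.png",im)
```

```text
2.05 [ 468.9965177  -268.18547947  292.08466933] [ 1.79999197e+02 -8.84243078e-03  1.71537714e+02]
```

View pics/w1.png

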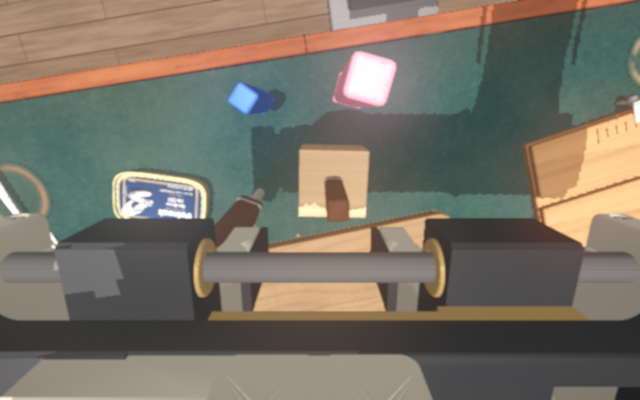

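Run:
```python
import cv2
im=cv2.imread("pics/w1.png")
cv2.imwrite("pics/c2.png",cv2.resize(im[130:230,205:405],None,fx=4,fy=4,interpolation=cv2.INTER_CUBIC))
```

```text
(no output)
```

View pics/c2.png

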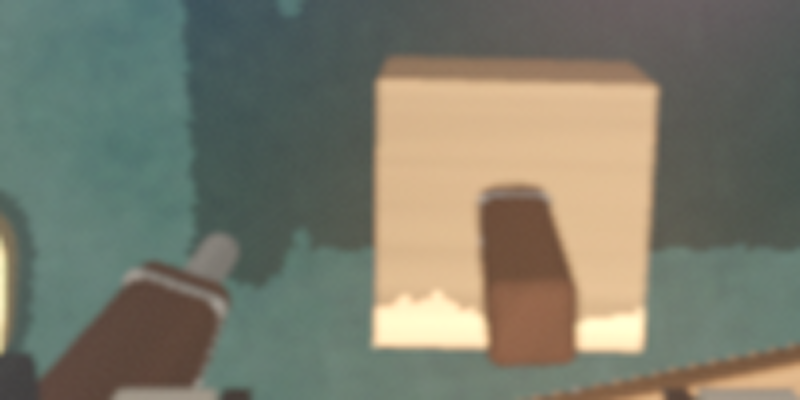

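Run:
```python
from h import *
c=np.load("w1.npy",allow_pickle=True).item()
P=lambda l,z:np.array([ray(c,(x/4+205-.4,y/4+130-.4),z) for x,y in l])
s=P([(376,78),(658,87),(645,352),(372,348)],55);k=P([(487,283),(572,281),(576,358),(492,364)],147)
for q in(s,k):
    print(q.mean(0).round(1));d=np.roll(q,-1,0)-q;print(np.linalg.norm(d,axis=1).round(1),(np.degrees(np.arctan2(d[:,1],d[:,0]))%90).round(1))
b=P([(480,195),(547,195)],56);print("shoulder",b.round(1))
g=ray(c,(205+225/4,130+240/4),0);print("bigfoot",g)
for p in [(375,95),(345,60),(395,62),(350,58)]: pass
# pink & blue top heights: top centre vs foot
for n,px in(("pinktop",(369,78)),("bluetop",(243,98))):
    print(n,[(z,ray(c,px,z)[:2].round()) for z in(0,150,160,170,180,190)])
```

```text
[ 478.1 -255.6   55. ]
[70.9 70.2 72.4 71.4] [79.8 81.  80.7 79.8]
[ 476.7 -255.5  147. ]
[16.  15.3 16.1 16.2] [83.  85.7 85.9 85.3]
shoulder [[ 470.2 -263.    56. ]
 [ 472.7 -246.    56. ]]
bigfoot [ 485.01495107 -341.66030903    0.        ]
pinktop [(0, array([ 377., -199.])), (150, array([ 386., -222.])), (160, array([ 387., -224.])), (170, array([ 387., -225.])), (180, array([ 388., -227.])), (190, array([ 389., -228.]))]
bluetop [(0, array([ 377., -342.])), (150, array([ 386., -309.])), (160, array([ 387., -307.])), (170, array([ 388., -305.])), (180, array([ 388., -303.])), (190, array([ 389., -301.]))]
```

Run:
```python
from h import *
c=calibration("scene")
for n,x,y in(("big",485,-344),("pink",388,-230),("tgt",477,-255.5)):
    print(n,[(z,proj(c,(x,y,z)).round(1)) for z in (0,140,147,160,170,180,190)])
```

```text
big [(0, array([412.8, 271.6])), (140, array([421.4, 228.5])), (147, array([421.8, 226.2])), (160, array([422.7, 221.9])), (170, array([423.4, 218.5])), (180, array([424.1, 215. ])), (190, array([424.8, 211.5]))]
pink [(0, array([356. , 270.1])), (140, array([360.3, 227. ])), (147, array([360.5, 224.6])), (160, array([360.9, 220.3])), (170, array([361.3, 216.9])), (180, array([361.6, 213.4])), (190, array([362. , 209.9]))]
tgt [(0, array([382.7, 258.1])), (140, array([388.7, 216. ])), (147, array([389.1, 213.7])), (160, array([389.7, 209.4])), (170, array([390.1, 206.1])), (180, array([390.6, 202.8])), (190, array([391.1, 199.4]))]
```

Call:
{"name": "drive_tool", "arguments": {
  "motion": [
    [0,0,0,-0.044],
    [-0.23,0.44,0,0],
    [0,0,1,0],
    [0,0,1,0],
    [0,0,0.9,0],
    [0,0,0.15,0],
    [0,0,0.15,0],
    [0,0,0,0]
  ],
  "force": 35
}}

```text
t: 2.85
ee_pos: [477.7, -255.5, 196.8]
tcp_rot: [-180.0, 0.0, 175.2]
wrist_force: [0.4, 0.4, 0.9]
grip_width: 0.599
grip_force: 0.0
```

Run:
```python
from h import *
import cv2
c=calibration("wrist");im=capture("wrist");np.save("w2.npy",c,allow_pickle=True)
s=bot.observe();print(s["t"],s["ee_pos"],s["tcp_rot"])
cv2.imwrite("pics/w2.png",im)
```

```text
2.9 [ 477.81202459 -255.60837105  197.25461298] [-1.79978497e+02  8.62692827e-02  1.75194526e+02]
```

View pics/w2.png

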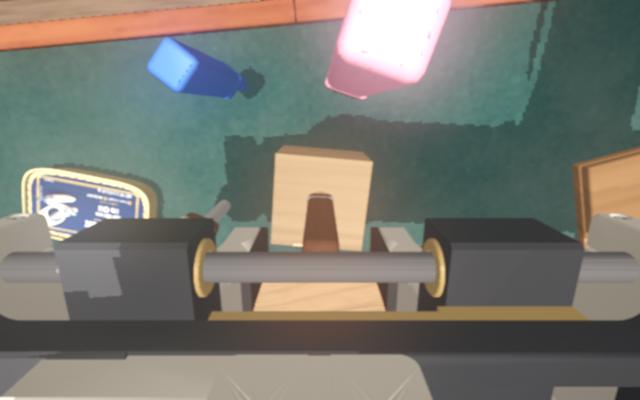

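The handle of the smaller brown scraper (320,220) is centred between the fingers (240 and 400). The big brown (215,220), blue (175,65) and pink (395,40) ones are clear of them.

Call:
{"name": "drive_tool", "arguments": {
  "motion": [
    [0,0,0.13,0],
    [0,0,0,0],
    [0,0,0,0]
  ],
  "force": 35
}}

```text
t: 3.2
ee_pos: [477.2, -255.6, 192.7]
tcp_rot: [-180.0, 0.0, 175.2]
wrist_force: [-0.2, 0.4, -0.6]
grip_width: 0.599
grip_force: 0.0
```

Call:
{"name": "drive_tool", "arguments": {
  "motion": [
    [0,0,0,0],
    [0,0,0,0],
    [0,0,0,0],
    [0,0,0,0],
    [0,0,0,0],
    [0,0,0,0]
  ],
  "hand": 0,
  "force": 35
}}

```text
t: 3.8
ee_pos: [477.1, -255.5, 192.2]
tcp_rot: [180.0, -0.0, 175.2]
wrist_force: [-0.1, -0.2, 0.2]
grip_width: 0.202
grip_force: 35.0
```

Call:
{"name": "drive_tool", "arguments": {
  "motion": [
    [0,0,-0.3,0],
    [0,0,-0.7,0],
    [0,0,-1,0],
    [0,0,-1,0],
    [0,0,-1,0],
    [0,0,0,-0.098],
    [0,0,0,-0.098],
    [0,0,0,-0.098],
    [0,0,0,-0.098],
    [0,0,0,-0.098]
  ]
}}

```text
t: 4.8
ee_pos: [477.0, -255.6, 313.0]
tcp_rot: [-180.0, 0.0, -142.4]
wrist_force: [0.2, 0.7, -1.3]
grip_width: 0.202
grip_force: 35.0
```

Call:
{"name": "drive_tool", "arguments": {
  "motion": [
    [0,0,0,-0.098],
    [0,0,0,-0.098],
    [0,0,0,-0.098],
    [0,0,0,-0.098],
    [0,0,0,-0.098],
    [0,0,0,-0.098],
    [0,0,0,-0.098],
    [0,0,0,-0.048],
    [0,0,0,0]
  ]
}}

```text
t: 5.7
ee_pos: [477.0, -255.5, 312.9]
tcp_rot: [-180.0, -0.0, -79.6]
wrist_force: [-0.9, -1.0, -0.1]
grip_width: 0.201
grip_force: 35.0
```

Call:
{"name": "drive_tool", "arguments": {
  "motion": [
    [-0.7,-0.2,0,0],
    [-0.95,-0.27,0,0],
    [-0.95,-0.27,0,0],
    [-0.95,-0.27,0,0],
    [-0.95,-0.27,0,0],
    [-0.95,-0.27,0,0],
    [-0.95,-0.27,0,0],
    [-0.95,-0.27,0,0],
    [-0.95,-0.27,0,0],
    [-0.95,-0.27,0,0]
  ]
}}

```text
t: 6.7
ee_pos: [504.6, 32.8, 312.9]
tcp_rot: [-180.0, 0.0, -79.8]
wrist_force: [0.1, -0.0, -0.9]
grip_width: 0.202
grip_force: 35.0
```

Call:
{"name": "drive_tool", "arguments": {
  "motion": [
    [-0.95,-0.27,0,0],
    [-0.95,-0.27,0,0],
    [-0.8,-0.22,0,0],
    [0,0,0,0],
    [0,0,0,0]
  ]
}}

```text
t: 7.2
ee_pos: [512.5, 115.9, 312.4]
tcp_rot: [180.0, -0.0, -79.7]
wrist_force: [0.6, -0.7, -0.3]
grip_width: 0.204
grip_force: 35.0
```

Run:
```python
from h import *
import cv2
c=calibration("wrist");im=capture("wrist");np.save("w3.npy",c,allow_pickle=True)
s=bot.observe();print(s["t"],s["ee_pos"],s["tcp_rot"],s["joints"])
cv2.imwrite("pics/w3r.png",im);cv2.imwrite("pics/w3.png",cv2.resize(im[0:290,140:500],None,fx=2,fy=2,interpolation=cv2.INTER_CUBIC))
```

```text
7.25 [512.4207564  115.28776005 312.39469404] [ 1.79989062e+02 -7.88067717e-03 -7.96869360e+01] [ 3.40996989e+01  5.60757633e+00 -1.62628009e+01  3.01662340e-03
 -6.81428097e+01 -2.37877591e+01]
```

View pics/w3.png

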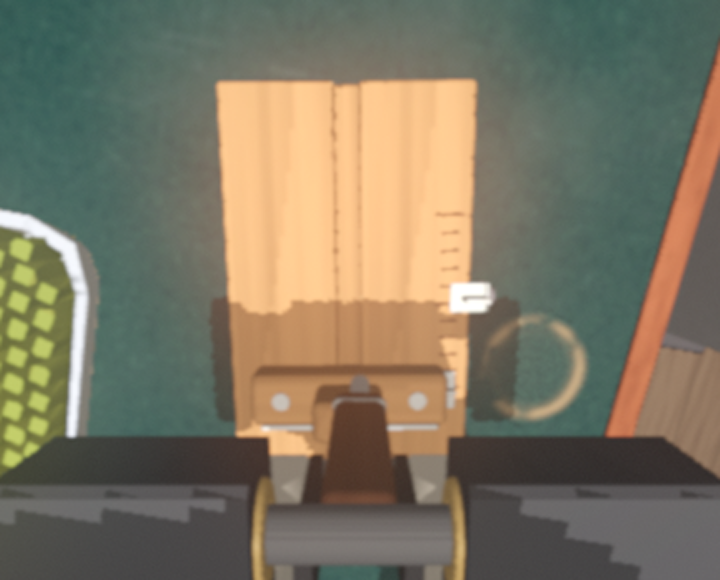

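Run:
```python
from h import *
c=np.load("w3.npy",allow_pickle=True).item()
P=lambda x,y,z:ray(c,(x/2+140-.25,y/2-.25),z)
L,Rr=P(218,82,24),P(476,80,24)
print("width",np.linalg.norm(L-Rr),"perp yaw",np.degrees(np.arctan2(*(Rr-L)[1::-1]))-90)
for n,a,b in(("gl",(334,82),(337,360)),("gr",(359,82),(361,362))):
    p,q=P(*a,24),P(*b,24);d=q-p;print(n,p,q,np.degrees(np.arctan2(d[1],d[0])))
for n,a,b in(("Ledge",(218,82),(235,380)),("Redge",(476,80),(470,270))):
    p,q=P(*a,24),P(*b,24);d=q-p;print(n,np.degrees(np.arctan2(d[1],d[0])))
x=np.array([np.cos(np.radians(100.2)),np.sin(np.radians(100.2)),0])
g0=(P(334,82,24)+P(359,82,24))/2; e=(L+Rr)/2
print("ends",g0,e)
print("jawfront",[ (P(X,367,55)-e)@x-110 for X in(260,440)],"marker z35-42",[(P(475,297,z)-e)@x-110 for z in(24,35,42)],"ptr",[(P(451,388,z)-e)@x-110 for z in(55,62)])
```

```text
width 138.11301494958133 perp yaw -259.2189987859211
gl [549.30679514 -18.41655864  24.        ] [521.60332293 131.17410957  24.        ] 100.49203123397908
gr [536.13852015 -20.82682722  24.        ] [507.34260406 129.8064491   24.        ] 100.82241601634502
Ledge 100.78493572005844
Redge 101.01949679497238
ends [542.72265765 -19.62169293  24.        ] [542.55783183 -20.15254095  24.        ]
jawfront [np.float64(39.98442144181564), np.float64(39.728381817146925)] marker z35-42 [np.float64(5.075359413941669), np.float64(3.7874584675293193), np.float64(2.9678851379941875)] ptr [np.float64(51.60235618225866), np.float64(49.77850879639706)]
```

Run:
```python
from h import *
c=np.load("w3.npy",allow_pickle=True).item()
p=lambda X:(proj(c,X)-[140,0])*2
print("tip",p((512.4,115.3,127)),p((512.4,115.3,175)), p((512.4,115.3,267)))
import cv2
im=cv2.imread("pics/w3r.png")
cv2.imwrite("pics/c3.png",np.hstack([cv2.resize(im[160:260,270:370],None,fx=4,fy=4,interpolation=cv2.INTER_CUBIC),cv2.resize(im[130:230,340:440],None,fx=4,fy=4,interpolation=cv2.INTER_CUBIC)]))
```

```text
tip [356.3041914  377.98659724] [356.14781884 409.2522834 ] [355.57833293 523.11732894]
```

View pics/c3.png

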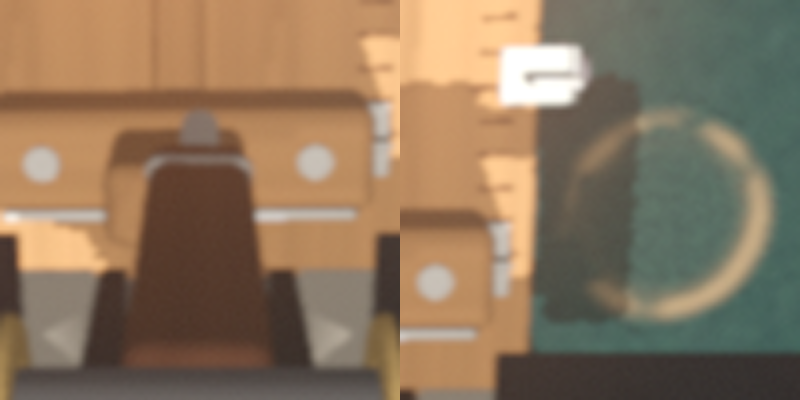

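Call:
{"name": "drive_tool", "arguments": {
  "motion": [
    [0,0,0,-0.005],
    [-0.03,-0.21,0,0],
    [0,0,1,0],
    [0,0,1,0],
    [0,0,0.8,0],
    [0,0,0.4,0],
    [0,0,0.15,0],
    [0,0,0.1,0],
    [0,0,0,0]
  ]
}}

```text
t: 8.15
ee_pos: [519.1, 117.6, 209.5]
tcp_rot: [-179.9, 0.0, -79.2]
wrist_force: [-0.7, 0.5, -0.8]
grip_width: 0.197
grip_force: 35.0
```

Run:
```python
from h import *
s=bot.observe();print(s["t"],s["ee_pos"],s["tcp_rot"],s["wrist_force"])
```

```text
8.15 [519.1211804  117.61730314 209.45193897] [-1.79934814e+02  1.56515006e-02 -7.92035047e+01] [-0.70366893  0.51687168 -0.80703103]
```

Call:
{"name": "drive_tool", "arguments": {
  "motion": [
    [0,0,0.05,0],
    [0,0,0.05,0],
    [0,0,0.05,0],
    [0,0,0,0]
  ]
}}

```text
t: 8.55
ee_pos: [518.5, 117.5, 204.3]
tcp_rot: [-180.0, 0.0, -79.2]
wrist_force: [0.6, 0.5, -0.3]
grip_width: 0.201
grip_force: 35.0
```

Call:
{"name": "drive_tool", "arguments": {
  "motion": [
    [0,0,0.05,0],
    [0,0,0.05,0],
    [0,0,0.05,0],
    [0,0,0,0]
  ]
}}

```text
t: 8.95
ee_pos: [518.5, 117.4, 199.5]
tcp_rot: [180.0, -0.0, -79.2]
wrist_force: [-0.3, -1.2, -0.2]
grip_width: 0.207
grip_force: 35.0
```

In the groove (below the 24 mm face with no contact). Touch down gently.

Call:
{"name": "drive_tool", "arguments": {
  "motion": [
    [0,0,0.03,0],
    [0,0,0.02,0],
    [0,0,0,0]
  ]
}}

```text
t: 9.25
ee_pos: [518.9, 117.5, 199.0]
tcp_rot: [-180.0, -0.0, -79.2]
wrist_force: [-1.6, -0.0, 5.8]
grip_width: 0.202
grip_force: 35.0
```

Call:
{"name": "drive_tool", "arguments": {
  "motion": [
    [0.1,0,0,0],
    [0.1,0,0,0],
    [0.1,0,0,0],
    [0.1,0,0,0],
    [0.1,0,0,0],
    [0.1,0,0,0],
    [0.1,0,0,0],
    [0.1,0,0,0],
    [0.1,0,0,0],
    [0.1,0,0,0]
  ]
}}

```text
t: 10.25
ee_pos: [524.3, 87.8, 198.2]
tcp_rot: [180.0, -0.0, -79.2]
wrist_force: [-0.8, 2.2, 4.1]
grip_width: 0.206
grip_force: 35.0
```

Call:
{"name": "drive_tool", "arguments": {
  "motion": [
    [0.1,0,0,0],
    [0.1,0,0,0],
    [0.1,0,0,0],
    [0.1,0,0,0],
    [0.1,0,0,0],
    [0.1,0,0,0],
    [0.1,0,0,0],
    [0.1,0,0,0],
    [0.1,0,0,0],
    [0.1,0,0,0]
  ]
}}

```text
t: 11.25
ee_pos: [529.9, 58.3, 198.2]
tcp_rot: [180.0, -0.0, -79.2]
wrist_force: [-0.2, 3.2, 4.0]
grip_width: 0.203
grip_force: 35.0
```

Call:
{"name": "drive_tool", "arguments": {
  "motion": [
    [0.1,0,0,0],
    [0.1,0,0,0],
    [0.1,0,0,0],
    [0.1,0,0,0],
    [0.1,0,0,0],
    [0.1,0,0,0],
    [0.1,0,0,0],
    [0.1,0,0,0],
    [0.1,0,0,0],
    [0.1,0,0,0]
  ]
}}

```text
t: 12.25
ee_pos: [535.5, 28.8, 198.3]
tcp_rot: [180.0, -0.0, -79.2]
wrist_force: [0.5, 2.5, 4.5]
grip_width: 0.201
grip_force: 35.0
```

Call:
{"name": "drive_tool", "arguments": {
  "motion": [
    [0.1,0,0,0],
    [0.1,0,0,0],
    [0.1,0,0,0],
    [0.1,0,0,0],
    [0.1,0,0,0],
    [0.1,0,0,0],
    [0.1,0,0,0],
    [0.1,0,0,0],
    [0.1,0,0,0],
    [0.1,0,0,0]
  ]
}}

```text
t: 13.25
ee_pos: [541.1, -0.6, 198.2]
tcp_rot: [180.0, -0.0, -79.2]
wrist_force: [-0.7, 3.5, 4.1]
grip_width: 0.201
grip_force: 35.0
```

Call:
{"name": "drive_tool", "arguments": {
  "motion": [
    [0.1,0,0,0],
    [0.1,0,0,0],
    [0.1,0,0,0],
    [0.1,0,0,0],
    [0.1,0,0,0],
    [0.1,0,0,0],
    [0.1,0,0,0],
    [0.1,0,0,0],
    [0.1,0,0,0],
    [0.1,0,0,0]
  ]
}}

```text
t: 14.25
ee_pos: [546.7, -30.1, 198.3]
tcp_rot: [180.0, 0.0, -79.2]
wrist_force: [-1.5, 3.3, 3.6]
grip_width: 0.206
grip_force: 35.0
```

Call:
{"name": "drive_tool", "arguments": {
  "motion": [
    [0.1,0,0,0],
    [0.1,0,0,0],
    [0.1,0,0,0]
  ]
}}

```text
t: 14.55
ee_pos: [547.9, -39.4, 197.7]
tcp_rot: [179.9, -0.0, -79.2]
wrist_force: [-1.0, 0.7, -0.6]
grip_width: 0.205
grip_force: 35.0
```

Call:
{"name": "drive_tool", "arguments": {
  "motion": [
    [0.1,0,0,0],
    [0.1,0,0,0],
    [0.1,0,0,0]
  ]
}}

```text
t: 14.85
ee_pos: [550.0, -47.9, 198.1]
tcp_rot: [180.0, -0.0, -79.2]
wrist_force: [0.6, 0.6, -0.9]
grip_width: 0.203
grip_force: 35.0
```

Call:
{"name": "drive_tool", "arguments": {
  "motion": [
    [0,0,-0.5,0],
    [0,0,-1,0],
    [0,0,-1,0],
    [0,0,-1,0],
    [0,0,-0.4,0],
    [0,0,0,0],
    [0,0,0,0]
  ]
}}

```text
t: 15.55
ee_pos: [549.6, -47.5, 314.3]
tcp_rot: [179.9, 0.0, -79.2]
wrist_force: [-0.6, -0.1, -0.3]
grip_width: 0.203
grip_force: 35.0
```

Run:
```python
from h import *
import cv2
im=capture("wrist");s=bot.observe();print(s["t"],s["ee_pos"],s["tcp_rot"])
cv2.imwrite("pics/w4r.png",im);o=cv2.imread("pics/w3r.png")
f=lambda m:cv2.resize(m[160:260,270:370],None,fx=4,fy=4,interpolation=cv2.INTER_CUBIC)
cv2.imwrite("pics/c4.png",np.hstack([f(o),f(im)]))
```

```text
15.6 [549.43036954 -47.60938608 313.82136108] [ 1.79881516e+02  2.30028448e-02 -7.92166161e+01]
```

View pics/c4.png

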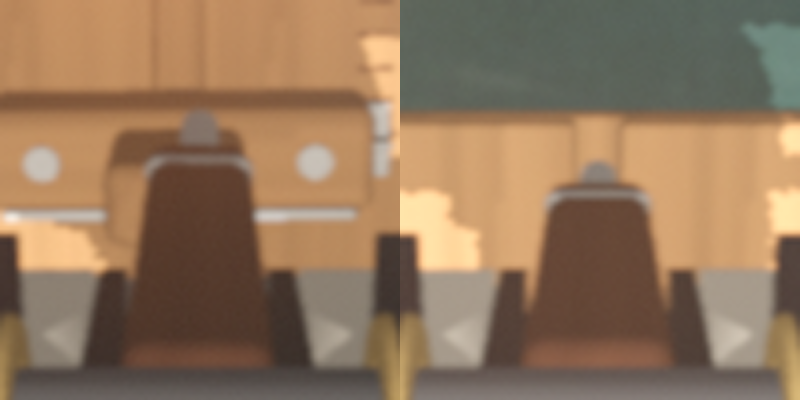

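Call:
{"name": "drive_tool", "arguments": {
  "motion": [
    [0,0,0,0.098],
    [0,0,0,0.098],
    [0,0,0,0.098],
    [0,0,0,0.098],
    [0,0,0,0.098],
    [0,0,0,0.098],
    [0,0,0,0.098],
    [0,0,0,0.098],
    [0,0,0,0.098],
    [0,0,0,0.098]
  ]
}}

```text
t: 16.6
ee_pos: [549.5, -47.6, 313.5]
tcp_rot: [180.0, -0.2, -163.8]
wrist_force: [-0.3, -0.6, 0.7]
grip_width: 0.203
grip_force: 35.0
```

Call:
{"name": "drive_tool", "arguments": {
  "motion": [
    [0,0,0,0.098],
    [0,0,0,0.098],
    [0,0,0,0.053],
    [0.28,-0.95,0,0],
    [0.28,-0.95,0,0],
    [0.28,-0.95,0,0],
    [0.28,-0.95,0,0],
    [0.28,-0.95,0,0],
    [0.28,-0.95,0,0],
    [0.28,-0.95,0,0]
  ]
}}

```text
t: 17.6
ee_pos: [473.6, -242.3, 313.7]
tcp_rot: [180.0, -0.1, 175.2]
wrist_force: [0.6, -0.5, -0.1]
grip_width: 0.207
grip_force: 35.0
```

Call:
{"name": "drive_tool", "arguments": {
  "motion": [
    [0.13,-0.5,0,0],
    [0,0,0,0],
    [0,0,0,0]
  ]
}}

```text
t: 17.9
ee_pos: [469.2, -256.0, 314.0]
tcp_rot: [180.0, -0.1, 175.1]
wrist_force: [-0.6, -0.7, 0.4]
grip_width: 0.2
grip_force: 35.0
```

Run:
```python
from h import *
s=bot.observe();print(s["t"],s["ee_pos"],s["tcp_rot"],s["wrist_force"])
```

```text
17.9 [ 469.1504223  -256.03118589  314.00500177] [ 1.79977345e+02 -1.18148953e-01  1.75113874e+02] [-0.6054091  -0.66361982  0.38660294]
```

Call:
{"name": "drive_tool", "arguments": {
  "motion": [
    [0,0,1,0],
    [0,0,0.9,0],
    [0,0,0.3,0],
    [0,0,0.15,0],
    [0,0,0.15,0],
    [0,0,0.1,0],
    [0,0,0,0]
  ]
}}

```text
t: 18.6
ee_pos: [469.8, -256.0, 237.6]
tcp_rot: [-180.0, 0.0, 175.2]
wrist_force: [-0.2, 0.6, -0.7]
grip_width: 0.203
grip_force: 35.0
```

Call:
{"name": "drive_tool", "arguments": {
  "motion": [
    [0,0,0.1,0],
    [0,0,0.1,0],
    [0,0,0.1,0],
    [0,0,0,0]
  ]
}}

```text
t: 19.0
ee_pos: [469.4, -256.0, 227.8]
tcp_rot: [180.0, -0.0, 175.2]
wrist_force: [-0.3, 0.3, -0.1]
grip_width: 0.2
grip_force: 35.0
```

Call:
{"name": "drive_tool", "arguments": {
  "motion": [
    [0,0,0.2,0],
    [0,0,0.2,0],
    [0,0,0.2,0],
    [0,0,0,0]
  ]
}}

```text
t: 19.4
ee_pos: [469.0, -255.9, 209.1]
tcp_rot: [180.0, -0.1, 175.2]
wrist_force: [0.1, -0.5, -0.2]
grip_width: 0.204
grip_force: 35.0
```

Call:
{"name": "drive_tool", "arguments": {
  "motion": [
    [-0.1,0,0,0],
    [-0.1,0,0,0],
    [-0.1,0,0,0],
    [0,0,0.1,0],
    [0,0,0,0]
  ]
}}

```text
t: 19.9
ee_pos: [478.5, -256.7, 206.9]
tcp_rot: [180.0, -0.0, 175.2]
wrist_force: [-2.3, -0.2, -0.4]
grip_width: 0.202
grip_force: 35.0
```

Call:
{"name": "drive_tool", "arguments": {
  "motion": [
    [-0.05,0,0.2,0],
    [0,0,0.15,0],
    [0,0,0.05,0],
    [0,0,0,0]
  ]
}}

```text
t: 20.3
ee_pos: [479.9, -256.8, 194.6]
tcp_rot: [180.0, -0.0, 175.2]
wrist_force: [-2.4, 0.5, -1.6]
grip_width: 0.205
grip_force: 35.0
```

Call:
{"name": "drive_tool", "arguments": {
  "motion": [
    [0,0,0.05,0],
    [0,0,0,0]
  ]
}}

```text
t: 20.5
ee_pos: [479.9, -256.9, 193.6]
tcp_rot: [180.0, -0.0, 175.2]
wrist_force: [-3.3, 1.1, -1.6]
grip_width: 0.201
grip_force: 35.0
```

Call:
{"name": "drive_tool", "arguments": {
  "motion": [
    [0,0,0.04,0],
    [0,0,0,0]
  ]
}}

```text
t: 20.7
ee_pos: [480.0, -256.9, 192.5]
tcp_rot: [180.0, -0.0, 175.2]
wrist_force: [-3.4, 0.4, 1.0]
grip_width: 0.201
grip_force: 35.0
```

Shoulder is seated; release and rise.

Call:
{"name": "drive_tool", "arguments": {
  "motion": [
    [0,0,0,0],
    [0,0,0,0],
    [0,0,0,0],
    [0,0,0,0],
    [0,0,0,0]
  ],
  "hand": 0.5
}}

```text
t: 21.2
ee_pos: [480.2, -256.9, 192.7]
tcp_rot: [-180.0, 0.0, 175.2]
wrist_force: [0.0, 0.6, -0.0]
grip_width: 0.49
grip_force: 0.0
```

Call:
{"name": "drive_tool", "arguments": {
  "motion": [
    [0,0,-0.3,0],
    [0,0,-0.7,0],
    [0,0,-1,0],
    [0,0,-1,0],
    [0,0,-0.6,0],
    [0,0,0,0]
  ]
}}

```text
t: 21.8
ee_pos: [481.2, -257.4, 304.4]
tcp_rot: [-179.9, 0.3, 175.2]
wrist_force: [0.3, -0.0, 0.4]
grip_width: 0.499
grip_force: 0.0
```

Run:
```python
from h import *
import cv2
c=calibration("wrist");im=capture("wrist");np.save("w5.npy",c,allow_pickle=True)
s=bot.observe();print(s["t"],s["ee_pos"],s["tcp_rot"],s["wrist_force"])
cv2.imwrite("pics/w5r.png",im)
# dark brown handle pixels over the stand
g=im[120:225,260:400].astype(int);m=((g.sum(2)<260)&(g[...,2]>g[...,0]+15)).astype(np.uint8)
n,l,st,ce=cv2.connectedComponentsWithStats(m)
for i in range(1,n):
    if st[i,4]>60: print(st[i][:5]+np.array([260,120,0,0,0]),ce[i]+[260,120])
for X in[(478,-256.5,56),(478,-256.5,147)]: print(proj(c,X))
```

```text
21.85 [ 480.54434866 -257.02494952  302.53290625] [-179.98080812    0.20147523  175.18184267] [-0.50545899 -0.53203352 -0.81062516]
[311 170  19  18 282] [319.79432624 178.43971631]
[320.26211941 171.1513084 ]
[320.54295505 193.19636759]
```

Call:
{"name": "drive_tool", "arguments": {
  "motion": [
    [0,0,0,-0.09],
    [0,0,0,-0.09],
    [-0.254,0.93,0,0],
    [-0.254,0.93,0,0],
    [-0.254,0.93,0,0],
    [-0.254,0.93,0,0],
    [-0.254,0.93,0,0],
    [-0.254,0.93,0,0],
    [-0.254,0.93,0,0],
    [-0.254,0.93,0,0]
  ],
  "hand": 0.65
}}

```text
t: 22.85
ee_pos: [498.2, -25.2, 299.8]
tcp_rot: [180.0, -0.1, -169.4]
wrist_force: [0.3, 0.1, 0.1]
grip_width: 0.65
grip_force: 0.0
```

Call:
{"name": "drive_tool", "arguments": {
  "motion": [
    [-0.254,0.93,0,0],
    [-0.254,0.93,0,0],
    [-0.254,0.93,0,0],
    [-0.254,0.93,0,0],
    [-0.254,0.93,0,0],
    [-0.254,0.93,0,0],
    [0,0,0,0],
    [0,0,0,0]
  ]
}}

```text
t: 23.65
ee_pos: [512.3, 147.0, 299.6]
tcp_rot: [-180.0, -0.1, -169.3]
wrist_force: [-0.4, 0.2, 0.6]
grip_width: 0.646
grip_force: 0.0
```

Run:
```python
from h import *
import cv2
c=calibration("wrist");im=capture("wrist");np.save("w6.npy",c,allow_pickle=True)
s=bot.observe();print(s["t"],s["ee_pos"],s["tcp_rot"],s["wrist_force"],s["joints"])
cv2.imwrite("pics/w6r.png",im)
p=lambda X:(proj(c,X)).round(1)
o=np.array([524,87.6,0]);xh=np.array([-.1857,.9826,0]);yh=np.array([-.9826,-.1857,0])
B=lambda x,y,z:p(o+x*xh+y*yh+[0,0,z])
print("jaw top corners",[B(x,y,55) for x in(45,75) for y in(55,-55)],"grip top",[B(x,y,97) for x in(49,71) for y in(18,-18)],"ptr",B(60,60,55))
g=cv2.cvtColor(im,cv2.COLOR_BGR2GRAY);e=cv2.Sobel(cv2.GaussianBlur(g,(3,3),0),cv2.CV_32F,1,0)
r=[tuple(B(45,y,55)) for y in(40,10)];print(r)
for lo,hi in((int(r[0][1]),int(r[0][1])+25),):
    row=e[lo:hi].mean(0);k=np.argsort(-abs(row[200:460]))[:14]+200;print(lo,hi,[(int(i),int(row[i])) for i in sorted(k)])
```

```text
23.7 [512.27790527 146.43678554 299.85787591] [-1.79966902e+02 -8.40728482e-02 -1.69325997e+02] [ 0.18291678 -1.38178967  0.56904026] [ 3.70473791e+01  6.87054349e+00 -1.64807047e+01 -8.37410617e-03
 -6.67387773e+01 -1.16370039e+02]
jaw top corners [array([304. , 123.7]), array([305.1, 226.6]), array([333.8, 123.8]), array([332.5, 226.6])] grip top [array([306.7, 167.2]), array([307.1, 205. ]), array([330.9, 167.2]), array([330.5, 205.1])] ptr [318.9 118.6]
[(np.float64(304.1), np.float64(138.8)), (np.float64(304.5), np.float64(167.8))]
138 163 [(249, -107), (250, -102), (332, 74), (333, 94), (336, -92), (357, -73), (358, -75), (360, 120), (361, 105), (363, -90), (385, -76), (386, -110), (387, -119), (388, -88)]
```

Call:
{"name": "drive_tool", "arguments": {
  "motion": [
    [0,-0.05,1,0],
    [0,0,1,0],
    [0,0,1,0],
    [0,0,1,0],
    [0,0,0.8,0],
    [0,0,0.4,0],
    [0,0,0.2,0],
    [0,0,0.15,0],
    [0,0,0,0],
    [0,0,0,0]
  ]
}}

```text
t: 24.7
ee_pos: [513.4, 145.4, 134.9]
tcp_rot: [180.0, 0.1, -169.3]
wrist_force: [-0.4, -0.6, 0.1]
grip_width: 0.65
grip_force: 0.0
```

Call:
{"name": "drive_tool", "arguments": {
  "motion": [
    [0,0,0,0],
    [0,0,0,0],
    [0,0,0,0],
    [0,0,0,0],
    [0,0,0,0]
  ],
  "hand": 0,
  "force": 30
}}

```text
t: 25.2
ee_pos: [513.0, 145.5, 134.2]
tcp_rot: [180.0, 0.0, -169.4]
wrist_force: [-3.8, 6.0, 1.8]
grip_width: 0.259
grip_force: 3.3
```

Run:
```python
from h import *
import cv2
c=calibration("wrist");im=capture("wrist");sc=capture("scene");np.save("w7.npy",c,allow_pickle=True)
s=bot.observe();print(s["t"],s["ee_pos"],s["tcp_rot"],s["wrist_force"],s["grip_width"])
cv2.imwrite("pics/w7r.png",im)
f=lambda m,x,y,w,h,k:cv2.resize(m[y:y+h,x:x+w],None,fx=k,fy=k,interpolation=cv2.INTER_CUBIC)
cv2.imwrite("pics/c7.png",np.vstack([f(im,160,40,200,75,4)[:300],np.hstack([f(sc,340,195,100,75,4),f(im,250,0,150,112,400/150)[:300]])]) if 0 else np.vstack([f(im,160,40,260,97,800/260)[:300,:800],np.hstack([f(sc,340,195,100,75,4),f(im,60,0,520,390,400/520)[:300,:400]])]))
```

```text
25.3 [512.94382199 145.93372737 134.17269851] [ 1.79940544e+02  2.55038887e-02 -1.69347705e+02] [-3.34442044  4.88585733  1.82375983] 0.24927724918932476
```

View pics/c7.png

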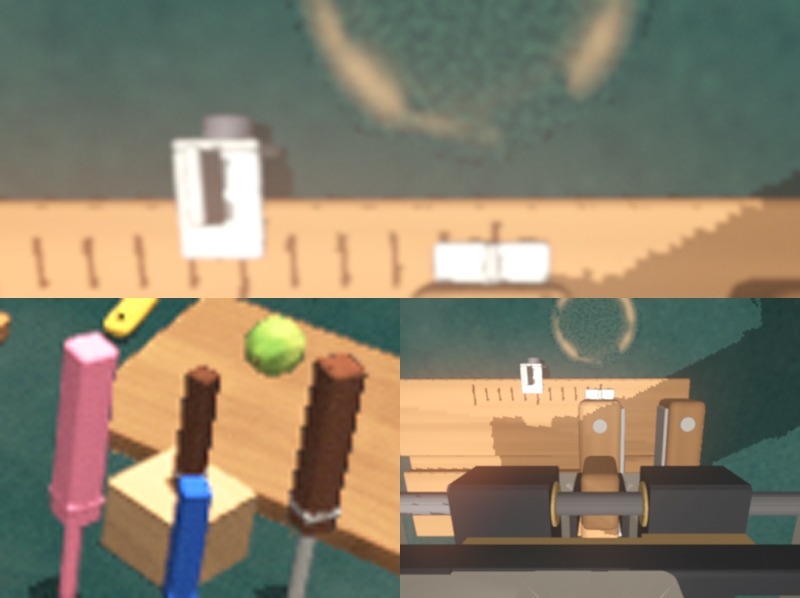

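The picture shows the scraper upright in its stand. The marker fin's top is at about wrist pixel 223 and the pointer at 320. They are about 53 mm apart.

Call:
{"name": "drive_tool", "arguments": {
  "motion": [
    [0,0,0,0],
    [0,0,0,0],
    [0,-0.1,0,0],
    [0,-0.2,0,0],
    [0,-0.25,0,0],
    [0,-0.25,0,0],
    [0,-0.25,0,0],
    [0,-0.25,0,0],
    [0,-0.2,0,0],
    [0,-0.1,0,0]
  ],
  "force": 50
}}

```text
t: 26.3
ee_pos: [521.7, 99.4, 134.1]
tcp_rot: [179.9, 0.0, -169.4]
wrist_force: [-5.3, 11.6, 2.8]
grip_width: 0.247
grip_force: 50.0
```

```bash
cat > m.py <<'E'
from h import *
import cv2,sys
c=calibration("wrist");im=capture("wrist");s=bot.observe()
print(s["t"],s["ee_pos"].round(1),s["wrist_force"].round(1),s["grip_width"],s["grip_force"])
cv2.imwrite(sys.argv[1],im)
g=cv2.cvtColor(im,cv2.COLOR_BGR2GRAY)
for r in range(78,136,3): print(r,' '.join(f"{v:3d}" for v in g[r,284:344]))
E
python3 m.py pics/w8r.png
```

```text
26.35 [521.8  99.2 134.2] [-5.9 10.   2.4] 0.2475555121708613 50.004122257232666
78 113 112 112 113 111 112 113 111 111 111 111 112 112 113 113 114 113 114 117 125 136 147 153 160 167 172 174 171 165 160 154 148 137 126 117 115 115 115 115 115 114 115 114 114 114 114 114 114 114 114 114 114 114 113 114 113 112 112 110 109
81 112 112 113 112 113 114 114 115 115 114 115 114 115 115 117 116 117 118 122 129 137 150 165 172 178 182 183 180 175 169 162 153 142 126 114 112 115 116 117 116 117 116 117 116 116 115 113 114 113 113 112 113 114 113 114 113 113 113 113 112
84 112 112 115 114 116 116 116 116 116 118 118 123 136 149 153 150 147 149 157 168 176 182 188 191 193 195 195 193 191 188 184 179 167 155 147 148 155 161 158 142 124 117 119 118 118 116 115 115 114 115 114 115 114 116 115 115 116 115 115 115
87 116 116 117 117 117 118 118 118 118 118 123 160 209 237 244 243 243 244 247 249 250 248 245 246 248 246 239 233 240 249 252 251 250 250 248 247 247 245 233 201 151 122 118 119 118 117 118 117 116 116 117 117 117 117 117 117 118 117 117 117
90 118 118 118 119 118 119 119 119 119 120 124 
[... 3152 characters left out ...]
 217 217 217 217 217 217 212 193 171 196 239 254 255 255 255 255 250 236 235 247 254 254 254 254 253 246 249 254 255 254 246 253 255 255 255 255 255 252 251 254 254 254 255 255 255 254 231 209 207 213 215 215 215
132 181 204 215 217 217 217 217 217 217 217 216 209 193 174 152 135 132 138 145 149 151 152 150 143 135 134 134 134 134 135 134 136 150 177 197 202 193 174 156 153 153 152 150 144 136 134 134 134 134 136 140 144 142 136 131 133 141 150 156 162
135 215 215 215 215 216 215 215 215 210 195 172 157 156 161 166 167 169 169 169 170 171 173 174 175 176 177 176 177 177 176 177 176 176 176 175 175 175 176 176 177 176 176 176 177 176 175 175 174 174 174 175 175 172 162 150 146 145 143 140 139
```

Call:
{"name": "drive_tool", "arguments": {
  "motion": [
    [0,-0.09,0,0],
    [0,-0.09,0,0],
    [0,0,0,0],
    [0,0,0,0]
  ]
}}

```text
t: 26.75
ee_pos: [522.7, 94.4, 134.1]
tcp_rot: [179.9, 0.0, -169.3]
wrist_force: [-5.4, 11.5, 2.3]
grip_width: 0.252
grip_force: 50.0
```

```bash
sed -i 's/range(78,136,3)/(90,96,102,108,120,123,126,132)/; s/284:344/300:340/g' m.py; python3 m.py pics/w9r.png
```

```text
26.8 [522.7  94.5 134.2] [-5.3 10.8  3.2] 0.24725997325853782 50.00330686569214
90 123 122 121 129 177 230 255 255 255 255 255 255 255 255 255 247 239 249 254 253 246 247 255 255 255 255 255 255 255 255 255 244 201 149 124 122 123 122 121 121
96 122 123 122 130 177 232 255 255 255 255 255 255 255 255 255 252 243 252 255 254 242 233 249 255 255 255 255 255 255 255 255 244 195 142 124 125 125 124 124 124
102 125 125 126 131 176 231 255 255 255 255 255 255 255 255 255 252 244 254 255 255 254 255 255 255 255 255 255 255 255 255 255 243 195 144 127 127 127 127 127 127
108 212 214 213 211 216 242 255 255 255 255 255 255 255 255 255 254 250 255 255 255 250 230 220 237 255 255 255 255 255 255 255 251 228 211 211 214 215 214 214 214
120 226 245 254 255 255 255 255 255 255 255 255 255 255 255 255 255 249 232 229 231 229 235 251 255 255 255 255 255 255 255 255 255 255 255 255 255 254 232 194 163
123 238 254 255 255 255 255 255 255 255 255 255 255 255 255 255 255 254 245 252 254 248 242 255 255 255 255 255 255 255 255 255 255 255 255 255 255 255 246 221 199
126 234 253 255 255 255 255 255 255 255 255 255 255 255 255 255 255 250 244 254 254 249 235 246 255 255 255 255 255 255 255 255 255 255 255 255 255 255 242 219 199
132 143 143 140 137 135 136 142 145 146 147 148 151 153 153 153 149 143 147 156 162 160 148 139 138 142 146 147 148 148 149 152 154 155 155 154 151 143 134 130 131
```

Call:
{"name": "drive_tool", "arguments": {
  "motion": [
    [0,-0.013,0,0],
    [0,0,0,0],
    [0,0,0,0],
    [0,0,0,0],
    [0,0,0,0]
  ]
}}

```text
t: 27.3
ee_pos: [522.7, 94.1, 134.1]
tcp_rot: [179.9, 0.0, -169.3]
wrist_force: [-5.3, 11.4, 3.4]
grip_width: 0.246
grip_force: 50.0
```

```bash
python3 m.py pics/w10r.png
```

```text
27.35 [522.7  94.1 134.2] [-7.1 11.4  1.7] 0.24491449044499528 50.00307619571686
90 123 123 122 124 150 205 246 255 255 255 255 255 255 255 255 255 249 245 253 254 249 237 242 255 255 255 255 255 255 255 255 253 220 166 127 122 123 122 123 122
96 124 124 124 126 154 210 252 255 255 255 255 255 255 255 255 255 254 249 254 254 245 221 224 254 255 255 255 255 255 255 255 255 226 166 125 124 125 125 124 125
102 126 127 127 127 152 207 252 255 255 255 255 255 255 255 255 255 254 253 255 255 254 243 254 255 255 255 255 255 255 255 255 255 227 170 131 126 127 127 127 127
108 213 214 213 209 203 220 252 255 255 255 255 255 255 255 255 255 254 252 255 255 253 230 210 226 255 255 255 255 255 255 255 255 239 214 210 213 215 214 215 214
120 231 247 254 255 255 255 255 255 255 255 255 255 255 255 255 255 248 232 228 227 219 228 250 255 255 255 255 255 255 255 255 255 255 255 255 255 254 233 197 171
123 226 251 255 255 255 255 255 255 255 255 255 255 255 255 255 255 254 245 252 254 248 243 255 255 255 255 255 255 255 255 255 255 255 255 255 255 255 246 224 211
126 232 251 255 255 255 255 255 255 255 255 255 255 255 255 255 255 253 248 254 254 250 244 254 255 255 255 255 255 255 255 255 255 255 255 255 255 255 243 223 212
132 139 142 140 136 135 135 136 142 146 147 147 149 150 153 153 151 146 148 156 161 159 149 140 137 139 142 147 148 148 149 152 153 155 155 155 152 146 137 132 133
```

```bash
python3 -c "
from bench import job
print(job.finish_job())"
```

```text
the job is handed in; nothing more can be done
None
```

I scraped the groove to the open end at 3 cm/s, put the scraper back upright in its stand, and pulled the jaw to the marker (about 0.2 mm off by the wrist camera). The arm is still holding it there, and I handed the job in at about 27 s of robot time; it returned no verdict.

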